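# Clip the measuring scoop onto its stand

### The arm

A 7-joint arm with a two-finger parallel gripper is mounted at the origin on a cart in front of the work surface, level with it; the furniture and walls round the work are solid. World frame = base frame: x ahead of the robot, y to its left, z up, the work surface at z = 0. Lengths are in mm, angles in rad, forces in N, time in s.
With the tool pointing down it reaches from about 400 to 850 mm from the base axis. Payload 4.5 kg.
Tool frame: the origin (TCP) lies at the very end of the fingers, on their centre line; the grasp point (between the pads) lies 19 mm behind it; z points along the fingers, y is the line along which they close (so a half turn about z gives the same grasp; the last joint's range is limited). The gripper opens to 88 mm and grips with 3 to 60 N. Pads are 18 mm wide; open, the fingers measure 123 mm over their backs; the gripper's body (75 mm by 187 mm) begins 45 mm behind the grasp point.
Start: joints at [-1.133, 0.689, -0.195, 1.565, 0.157, 0.902, -0.215], TCP at [245.556, 574.766, 238.743] pointing down, gripper open.
Joint ranges: [-3.01, 3.01], [-0.46, 2.08], [-1.47, 1.51], [0.13, 2.56], [-1, 4.14], [0.04, 2.09], [-2.66, 2.66]. Speed limits (rad/s): [2.57, 2.57, 3.14, 3.14, 3.14, 3.14, 3.14].

### API

Orientations are given as a unit quaternion [w, x, y, z].
In Python, from bench import ctrl gives the robot as it stands.
- The arm moves only by the tool step_arm, never from a script. Its argument "deltas" is a list of rows, each a list of 6 numbers: the shift along the tool's x, y, z in normalised numbers (1 is 1000 mm), then the turn, a rotation vector about the tool's x, y, z in fractions of the full range, 1 being 360 degrees. In form: [[x, y, z, ax, ay, az], ...]. A call has exactly 10 rows; each row is the pose to reach, as a shift and turn from the pose commanded when the call began, along the tool's axes at that moment; what a row does not reach only later rows make up. A row lasts 1/10 s, in which the tool goes at most 50 mm and 8.59 degrees, less where a joint would pass 70% of its speed; a pose out of reach is approached as far as the arm can. No shift or turn number may pass 1 either way. A call with a gripper value outside its range is refused whole. "hand" is the opening, from 0 (shut) to 1 (fully open), set as the call begins (left out, the last holds). The fingers move at their own pace and stop on an object; "force" is the grip in N (left out, the last holds). Time passes only in rows, so rows that repeat a pose let the fingers close, or fill a call up. It gives the time, the measured TCP pose, the force, the opening and the grip force at its end, in the units of the state.
- ctrl.get_state(): the state, without advancing time (a new reading comes with each control period).
- ctrl.get_image(name): name is "scene" or "side" or "wrist"; returns (picture, depth): 480x640x3 uint8, red, green, blue; 480x640 float32, mm along the optical axis (not along the pixel's ray), 0 where there is no reading.
- ctrl.calibration(name): a dict with "fx", "fy", "cx", "cy" (pixels), "R" (3x3) and "t" (3): a world point X has camera coordinates R X + t; the wrist camera has in their place "T_tool_cam" (4x4, takes a point from camera to tool coordinates, whose origin is the TCP and whose axes are the flange's). Camera axes: x right, y down, z forward; pixel columns grow to the right and rows downward; lengths in mm; the calibration is good to about 2 mm. A picture is of the moment at which its call begins: read the wrist's pose just before it. calibration takes no time and is no camera call.
- ctrl.job_done(): hands the job in; it is judged then, once.
The state is a dict: "time": time; "q": joint angles; "joint_vel": joint speeds; "effort": joint torques, N m; "tool_pos": TCP position; "tool_rot": TCP orientation; "wrist_force": force on the tool from outside, world axes, zero at the start; "torque": the same for the moment, N m; "opening": finger opening in mm; "gripper_force": force on a finger pad.
Only numpy, scipy, OpenCV 4.12 (cv2) and the standard library are available. Lean on these libraries where they do the work, as an engineer would, in place of code of your own. Each camera call takes 0.05 s, during which the arm holds its last target. There are 200 camera calls.

### The job

Pick up the small measuring scoop with the snap hook and hang it on the stand: press the sprung gate of the hook gently down onto the front bar of the eye until the bar is inside the hook and the gate has snapped shut behind it, then let go so that the scoop hangs still from the bar. The eye's height on its post is not exactly known, so feel for it, press no harder than the spring needs, and leave the other things on the worktop where they are.

Things in the scene. Friction and masses are not known exactly. Their poses are not given: they have to be found in the camera images.
- scoop: steel measuring cup (52 mm wide, 31 mm high), wooden grip, steel snap hook; 175 mm long, 90 g, stands upright on cup and a foot at y = -62 mm. Origin at bottom height; z up; hook points along -y, cup at y = 2 to 56 mm. Hook, at x = 0: closed loop of 6 mm wire, y = -64 to -117 mm (pointed nose), back on top (centre z = 36 mm), sprung gate below (5 mm wire, centre z = 14 mm).
- grip (a point): centre of the wooden grip, a block 16 mm wide (x), 44 mm long (y) and 18 mm high (z), at (0, -42, 28) mm in the scoop's frame; same axes as the scoop. Pinch it across x from above.
- mouth (a point): point on the shut gate, at (0, -85, 14) mm in the scoop's frame, same axes. Gate: from its hinge at y = -68 to the hook's lip, which starts at y = -94 mm. A bar pressed up from below at y = -76 to -90 mm swings it up into the hook; after 14 mm or more of travel from first touch the bar can slide over the lip to the crook; after 21 mm it meets the hook's rigid back.
- crook (a point): where the bar's centre comes to lie inside the nose of the hook, beyond the gate's tip, at (0, -101, 24.5) mm in the scoop's frame; same axes. Drawing the scoop back (towards its cup, 16 mm) brings the bar here, and the gate springs shut behind it. Let go, the scoop swings down, cup lowest, and comes to rest in some 6 s.
- gate (a joint): angle of the sprung gate: 0 shut, up to 1.2 rad when pushed up into the hook. Pressing a bar up through it takes about 2 N at the first touch, up to about 5 N when well open; the light wire of hook and eye must not be loaded beyond 12 N.
- stand: fixed stand: base 150 x 170 x 12 mm, post (14 mm thick, 268 mm high) at (20, 80) mm in its frame, carriage with the eye. Origin on the worktop, z up. Eye: closed level loop of 8 mm wire; front bar along y from -20 to +20 mm at x = -35 mm (robot side), sides run back to a cross arm at x = 20 mm; all clear in front and below. Height of the wire's centre: 185 to 245 mm, unmeasured, fixed.
- measure_1: bystander: steel measuring cup 74 x 133 x 41 mm with a plain flat handle and no hook; origin under its middle
- ramekin_0: bystander: white ramekin, 69 mm wide, 42 mm high; origin under its middle
- timer: bystander: round kitchen timer, 69 mm wide, 60 mm high; origin under its middle
- cutter_star: bystander: star-shaped tin pastry cutter, 70 mm wide, 25 mm high; origin under its middle
- cutter_heart: bystander: heart-shaped tin pastry cutter, 64 mm wide, 25 mm high; origin under its middle

How it is judged:
By the outcome, as a careful person would: the job done as asked, in the order asked, and still so for the second after the job is handed in, with the robot touching nothing.
It also fails if it takes over 61 s, if anything falls off the work surface, if the arm or the gripper's body presses on something with over 40 N, if the wrist force passes 120 N, or if a joint passes its speed limit or range.

## Working session

There is one attempt and no reset: what is moved stays moved. The work goes in short steps, Python scripts to look and compute and a tool call to move; the robot and the scene stay as the last step left them, time stands still between calls to the robot, and variables do not carry over. Pictures are saved under pics/ and viewed, at most 10 in all, crops included, and the job is handed in when it is done.

Besides the shell and the picture viewer there is one more tool, called after "Request:" in YAML: its name, and indented under it one key for each argument. step_arm: Moves the arm, as the interface text tells. Its arguments: {"type":"object","properties":{"deltas":{"type":"array"},"hand":{"type":"number"},"force":{"type":"number"}},"required":["deltas"]}

```bash
mkdir -p pics; python3 - <<'E'
from bench import ctrl
import cv2,numpy as np,json
s=ctrl.get_state();print(s)
for n in("scene","side"):
    p,d=ctrl.get_image(n);cv2.imwrite(f"pics/{n}0.png",p[:,:,::-1]);np.save(f"pics/{n}0.npy",d)
    c=ctrl.calibration(n);print(n,{k:np.round(v,3).tolist() for k,v in c.items()})
print(ctrl.calibration("wrist"))
E
```

```text
{'time': 0.0, 'q': array([-1.13320469,  0.68999151, -0.19451557,  1.56635489,  0.15729278,
        0.9024916 , -0.21509684]), 'joint_vel': array([ 0.00039525,  0.0012943 , -0.00089561,  0.00131663,  0.00164307,
        0.00052644,  0.00019726]), 'effort': array([-7.25407881e-05, -5.27546668e+01, -1.26613721e+00, -1.53415740e+01,
       -5.25217212e-02,  6.67334738e-03,  1.78059345e-04]), 'tool_pos': array([245.35950073, 574.12957093, 237.9024856 ]), 'tool_rot': array([-1.23318554e-04,  2.00484960e-01,  9.79696341e-01, -9.18875055e-04]), 'wrist_force': array([ 0.29341682,  0.03115667, -0.398641  ]), 'torque': array([-0.05159644,  0.01456956, -0.01225563]), 'gripper_force': 0.0, 'opening': 87.72653461745864}
scene {'fx': 534.853, 'fy': 534.853, 'cx': 316.466, 'cy': 242.539, 'R': [[0.485, -0.875, 0.004], [-0.406, -0.229, -0.885], [0.775, 0.428, -0.466]], 't': [-200.38, 280.092, 801.961]}
side {'fx': 455.221, 'fy': 455.221, 'cx': 310.453, 'cy': 236.82, 'R': [[0.956, -0.293, 0.007], [-0.191, -0.64, -0.744], [0.223, 0.71, -0.668]], 't': [-508.966, 187.833, 1107.767]}
{'fx': 347.8841630037853, 'fy': 347.8841630037853, 'cx': 317.3234859683359, 'cy': 238.05777159433427, 'T_tool_cam': array([[ 1.73048400e-03, -9.49996488e-01, -3.12255788e-01,
         8.14216240e+01],
       [ 9.99998469e-01,  1.72472547e-03,  2.94624500e-04,
         6.42663999e-01],
       [ 2.58663272e-04, -3.12255820e-01,  9.49998019e-01,
        -1.46431805e+02],
       [ 0.00000000e+00,  0.00000000e+00,  0.00000000e+00,
         1.00000000e+00]])}
```

View pics/scene0.png

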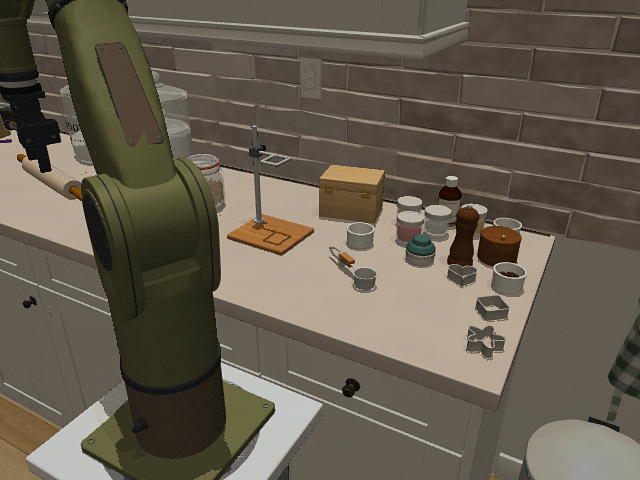

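View pics/side0.png

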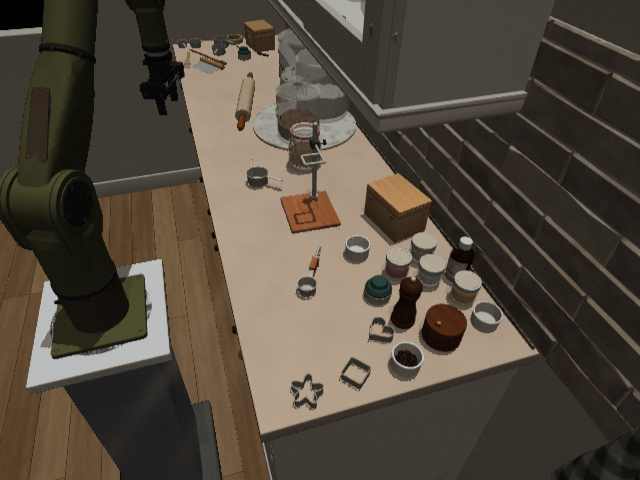

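The scene view shows the scoop with its cup at (364,279), grip at (346,258) and hook at (336,250). The eye is near (275,158). In the side view the cup is at (307,287), grip at (314,264), eye at (313,157).

```bash
cat > h.py <<'E'
import numpy as np,cv2
from bench import ctrl
from scipy.spatial.transform import Rotation as Ro
def cam(n,s=None):
    c=ctrl.calibration(n);K=(c["fx"],c["fy"],c["cx"],c["cy"])
    if n!="wrist": R=np.array(c["R"]);return K,R.T,-R.T@np.array(c["t"])
    T=np.array(c["T_tool_cam"]);q=s["tool_rot"];Rt=Ro.from_quat([q[1],q[2],q[3],q[0]]).as_matrix()
    return K,Rt@T[:3,:3],Rt@T[:3,3]+s["tool_pos"]
def ray(C,u,v):
    K,R,o=C;d=R@np.array([(u-K[2])/K[0],(v-K[3])/K[1],1]);return o,d
def plane(C,u,v,z):
    o,d=ray(C,u,v);return o+d*(z-o[2])/d[2]
def tri(rays):
    A=np.zeros((3,3));b=np.zeros(3)
    for o,d in rays:
        d=d/np.linalg.norm(d);P=np.eye(3)-np.outer(d,d);A+=P;b+=P@o
    X=np.linalg.solve(A,b);return X,[np.linalg.norm(np.cross(X-o,d/np.linalg.norm(d))) for o,d in rays]
E
python3 - <<'E'
from h import *
S,D=cam("scene"),cam("side");ims={n:cv2.imread(f"pics/{n}0.png") for n in("scene","side")}
r=[]
for n,C,b in(("scene",S,(325,235,365,275)),("side",D,(300,240,330,278))):
    x0,y0,x1,y1=b;h=cv2.cvtColor(ims[n][y0:y1,x0:x1],cv2.COLOR_BGR2HSV)
    m=(h[...,0]<18)&(h[...,1]>140)&(h[...,2]>60);v,u=np.nonzero(m);u=u+x0;v=v+y0
    print(n,len(u),u.mean(),v.mean(),plane(C,u.mean(),v.mean(),32));r.append(ray(C,u.mean(),v.mean()))
print("grip tri",tri(r))
print("cup",plane(S,364,272,31),plane(D,307,282,31))
def crop(n,x,y,w,h,k):return cv2.resize(ims[n][y:y+h,x:x+w],None,fx=k,fy=k,interpolation=cv2.INTER_CUBIC)
k=5
a=np.hstack([crop("scene",235,135,75,55,k),crop("side",285,130,75,55,k)])
b=np.hstack([crop("scene",315,238,75,60,k),crop("side",275,240,75,60,k)])
cv2.imwrite("pics/c1.png",np.vstack([a,b]))
E
```

```text
scene 117 346.6837606837607 259.05982905982904 [534.58285876  -9.84737447  32.        ]
side 62 313.3709677419355 262.85483870967744 [536.84954655 -10.72389425  32.        ]
grip tri (array([537.51702513,  -8.59239514,  30.02133813]), [np.float64(0.18968684556703638), np.float64(0.18968684556686763)])
cup [503.78413349 -66.40844656  31.        ] [501.50888555 -70.12141725  31.        ]
```

View pics/c1.png

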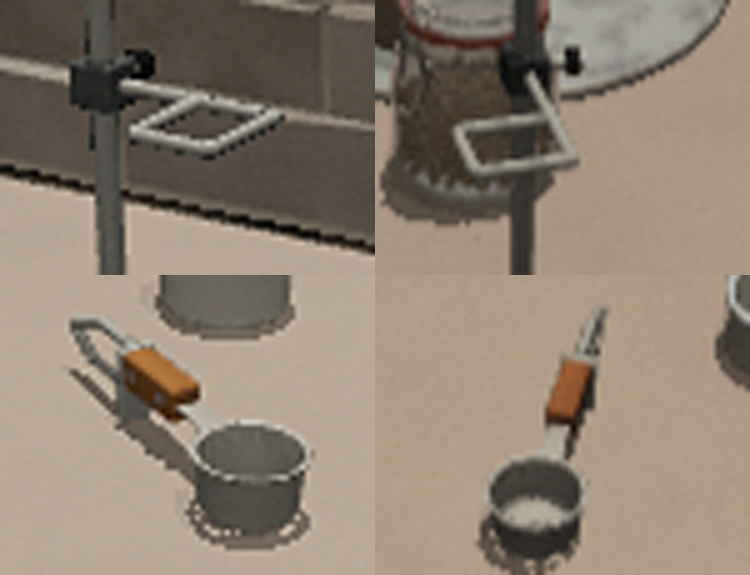

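The top row shows the eye loop corners clearly in both views. The bottom row shows the scoop, with its hook away from the camera.

```bash
python3 - <<'E'
from h import *
S,D=cam("scene"),cam("side")
P={}
for k,a,b in (("A",(262,161.6),(302,155.6)),("B",(277,164.6),(305,163.6)),("C",(291,158.4),(325,162)),("D",(275,154.4),(319,154))):
    X,e=tri([ray(S,*a),ray(D,*b)]);P[k]=X;print(k,X.round(1),np.round(e,1))
for z in(200,210,220,230,240):
    print(z,*[plane(S,*p,z)[:2].round(0) for p in((262,161.6),(277,164.6),(291,158.4))],*[plane(D,*p,z)[:2].round(0) for p in((302,155.6),(305,163.6),(325,162))])
# scoop hook nose (top z~36) and cup rim
print("nose",plane(S,329.4,247.5,30),plane(D,320.4,246.5,30))
print("cup rim", plane(S,365.3,274.5,31),plane(D,306.8,281.5,31))
p=cv2.imread("pics/scene0.png")
# base corners z=12
for q in((228,235),(256,216),(313,233),(284,250)):print("base",plane(S,*q,12).round(0))
for q in((280,203),(331,192),(339,218),(292,230)):print("baseD",plane(D,*q,12).round(0))
E
```

```text
A [579.4 239.3 203.5] [0.5 0.5]
B [574.9 194.6 205.5] [0.3 0.3]
C [630.7 190.4 203.9] [1. 1.]
D [626.5 232.2 206.9] [2.4 2.4]
200 [589. 246.] [588. 204.] [642. 198.] [581. 244.] [577. 202.] [632. 194.]
210 [565. 229.] [565. 188.] [618. 183.] [576. 228.] [573. 187.] [627. 180.]
220 [541. 213.] [541. 172.] [593. 167.] [572. 213.] [568. 172.] [622. 165.]
230 [518. 196.] [517. 157.] [568. 152.] [567. 197.] [564. 157.] [617. 150.]
240 [494. 180.] [494. 141.] [543. 137.] [563. 182.] [560. 143.] [611. 135.]
nose [567.15889592  50.99562585  30.        ] [574.71840545  45.93131548  30.        ]
cup rim [495.69198263 -73.13597579  31.        ] [501.51465734 -68.34502203  31.        ]
base [530. 319.  12.]
base [658. 323.  12.]
base [645. 139.  12.]
base [533. 155.  12.]
baseD [521. 289.  12.]
baseD [693. 299.  12.]
baseD [673. 167.  12.]
baseD [523. 155.  12.]
```

Units first: shifts go in shares of 1000 mm and turns go in shares of 360 degrees. So -325 mm is -0.325, -290 mm is -0.29, 80 degrees is 0.2222.

Request:
step_arm:
  deltas:
    - [-0.032,-0.029,-0.022,0,0,0.0222]
    - [-0.065,-0.058,-0.044,0,0,0.0444]
    - [-0.097,-0.087,-0.066,0,0,0.0667]
    - [-0.13,-0.116,-0.09,0,0,0.0889]
    - [-0.162,-0.145,-0.09,0,0,0.1111]
    - [-0.195,-0.174,-0.09,0,0,0.1333]
    - [-0.227,-0.203,-0.09,0,0,0.1556]
    - [-0.26,-0.232,-0.09,0,0,0.1778]
    - [-0.292,-0.261,-0.09,0,0,0.2]
    - [-0.325,-0.29,-0.09,0,0,0.2222]
  hand: 0.6
  force: 50

```text
time: 1.1
tool_pos: [430.6, 178.7, 328.6]
tool_rot: [-0.0, 0.785, 0.62, -0.0]
wrist_force: [0.2, -0.4, 0.4]
opening: 53.0
gripper_force: 0.0
```

Scaled: 159 mm is 0.159, -158 mm is -0.158, 17.6 degrees is 0.0489.

Request:
step_arm:
  deltas:
    - [-0.025,0.022,0.022,0,0,0.0111]
    - [-0.05,0.044,0.044,0,0,0.0222]
    - [-0.076,0.07,0.07,0,0,0.0333]
    - [-0.102,0.094,0.095,0,0,0.0444]
    - [-0.128,0.118,0.12,0,0,0.0489]
    - [-0.146,0.136,0.142,0,0,0.0489]
    - [-0.158,0.147,0.157,0,0,0.0489]
    - [-0.158,0.147,0.159,0,0,0.0489]
    - [-0.158,0.147,0.159,0,0,0.0489]
    - [-0.158,0.147,0.159,0,0,0.0489]

```text
time: 2.1
tool_pos: [537.6, -5.3, 170.3]
tool_rot: [-0.0, 0.869, 0.495, 0.0]
wrist_force: [-0.2, -0.4, 0.5]
opening: 52.9
gripper_force: 0.0
```

```bash
python3 - <<'E'
from h import *
s=ctrl.get_state();p,d=ctrl.get_image("wrist");cv2.imwrite("pics/w1.png",p[:,:,::-1]);np.save("pics/w1.npy",d);np.save("pics/w1s.npy",s,allow_pickle=True)
print(s["q"].round(2),s["tool_pos"],s["tool_rot"])
C=cam("wrist",s)
h=cv2.cvtColor(p,cv2.COLOR_RGB2HSV);m=((h[...,0]<18)&(h[...,1]>140)&(h[...,2]>60)).astype(np.uint8)
n,l,st,ce=cv2.connectedComponentsWithStats(m)
for i in range(1,n):
    if st[i,4]>150:
        print(st[i],ce[i],plane(C,*ce[i],37));r=cv2.minAreaRect(np.argwhere(l==i)[:,::-1].astype(np.float32));b=cv2.boxPoints(r)
        print([plane(C,*q,37)[:2].round(1) for q in b])
E
```

```text
[-0.19  0.68  0.19  1.91 -0.23  0.57 -0.38] [537.55871981  -5.30747228 170.32868854] [-3.93791749e-04  8.68743328e-01  4.95262238e-01  4.35812639e-04]
[ 164    0  132   59 4062] [219.11152142  19.81806992] [554.89506212 160.09156793  37.        ]
[array([529. , 189.2]), array([607.1, 143.2]), array([588.1, 112.5]), array([506.4, 160.7])]
[310 212  18  43 713] [318.89761571 232.37026648] [536.07844569 -10.20134756  37.        ]
[array([538.7,   8.7]), array([550.8,   1.6]), array([532.2, -30.5]), array([519.6, -23.1])]
```

View pics/w1.png

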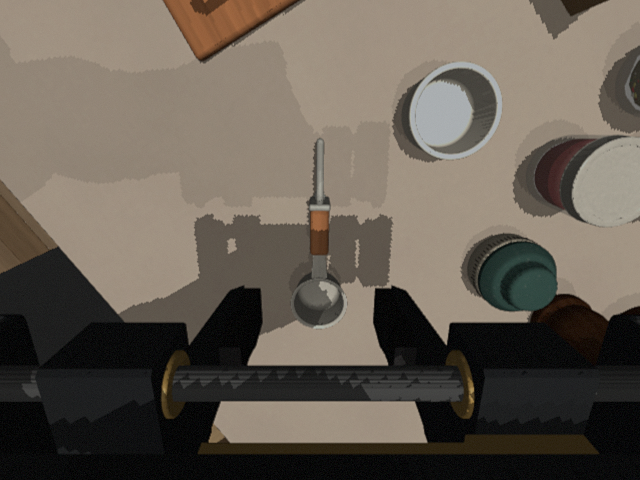

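The scoop lies along the column u≈319: nose at row 138, grip at rows 203–255, cup rim centre near row 302.

```bash
python3 - <<'E'
from h import *
s=np.load("pics/w1s.npy",allow_pickle=True).item();C=cam("wrist",s)
n=plane(C,319.5,138,34)[:2];g0=plane(C,319,203,37)[:2];g1=plane(C,319,255,37)[:2];c=plane(C,319.5,302,31)[:2]
print(n,g0,g1,c,np.hypot(*(n-c)),np.hypot(*(g0-g1)))
e=(n-c)/np.hypot(*(n-c));print("ang",np.degrees(np.arctan2(*e[::-1])))
q=s["tool_rot"];th=2*np.arctan2(q[2],q[1]);print("tool x ang",np.degrees(th))
for nm,p,y in(("nose",n,117),("g0",g0,64),("g1",g1,20),("cup",c,-29)):
    o=p-e*y;print(nm,"origin",o,"grasp46 at",o+46*e)
x=np.array([np.cos(th),np.sin(th)]);yv=np.array([x[1],-x[0]])
g=np.mean([p+e*(46-y) for p,y in((n,117),(g0,64),(c,-29))],0);d=g-s["tool_pos"][:2]
print("delta tool",d@x,d@yv)
E
```

```text
[575.16940948  55.35607829] [548.92195104  11.48415591] [525.82295366 -27.82324775] [501.62464055 -69.95283048] 145.29678473461524 45.59205701163773
ang 59.590997417208456
tool x ang 59.374099485894924
nose origin [515.94760371 -45.54871705] grasp46 at [539.23139059  -5.87674623]
g0 origin [516.52711712 -43.71162958] grasp46 at [539.810904    -4.03965876]
g1 origin [515.69956806 -45.07193072] grasp46 at [538.98335494  -5.3999599 ]
cup origin [516.30354967 -44.94224019] grasp46 at [539.58733656  -5.27026937]
delta tool 1.2219983165707304 1.5827410650493277
```

Scaled: 161 mm is 0.161, 145 mm is 0.145.

Request:
step_arm:
  deltas:
    - [0,0.001,0.03,0,0,0]
    - [0.001,0.0015,0.07,0,0,0]
    - [0.001,0.0015,0.105,0,0,0]
    - [0.001,0.0015,0.13,0,0,0]
    - [0.001,0.0015,0.145,0,0,0]
    - [0.001,0.0015,0.154,0,0,0]
    - [0.001,0.0015,0.159,0,0,0]
    - [0.001,0.0015,0.1605,0,0,0]
    - [0.001,0.0015,0.161,0,0,0]
    - [0.001,0.0015,0.161,0,0,0]

```text
time: 3.15
tool_pos: [540.1, -6.8, 9.4]
tool_rot: [0.0, 0.869, 0.494, 0.001]
wrist_force: [0.5, -0.5, 0.5]
opening: 52.9
gripper_force: 0.0
```

Request:
step_arm:
  deltas:
    - [0,0,0,0,0,0]
    - [0,0,0,0,0,0]
    - [0,0,0,0,0,0]
    - [0,0,0,0,0,0]
    - [0,0,0,0,0,0]
    - [0,0,0,0,0,0]
    - [0,0,0,0,0,0]
    - [0,0,0,0,0,0]
    - [0,0,0,0,0,0]
    - [0,0,0,0,0,0]
  hand: 0
  force: 50

```text
time: 4.15
tool_pos: [539.5, -6.7, 8.7]
tool_rot: [-0.0, 0.869, 0.494, -0.0]
wrist_force: [0.4, 1.0, 0.9]
opening: 15.1
gripper_force: 50.0
```

Scaled: -256 mm is -0.256, -250 mm is -0.25, 38 degrees is 0.1056.

Request:
step_arm:
  deltas:
    - [0,0,-0.008,0,0,0]
    - [0,0,-0.03,0,0,0]
    - [0,0,-0.06,0,0,0]
    - [0.003,-0.003,-0.095,0,0,0.0056]
    - [0.009,-0.008,-0.13,0,0,0.0167]
    - [0.018,-0.016,-0.165,0,0,0.0306]
    - [0.03,-0.026,-0.2,0,0,0.0472]
    - [0.045,-0.039,-0.23,0,0,0.0667]
    - [0.061,-0.052,-0.25,0,0,0.0861]
    - [0.077,-0.066,-0.256,0,0,0.1056]

```text
time: 5.15
tool_pos: [523.0, 93.9, 267.6]
tool_rot: [-0.0, 0.983, 0.182, 0.002]
wrist_force: [0.4, 0.2, -0.6]
opening: 15.4
gripper_force: 50.0
```

Scaled: -129 mm is -0.129, -127 mm is -0.127, 26 degrees is 0.0722.

Request:
step_arm:
  deltas:
    - [0.003,-0.016,0,0,0,0.0111]
    - [0.006,-0.034,0,0,0,0.025]
    - [0.011,-0.056,0,0,0,0.0389]
    - [0.016,-0.08,0,0,0,0.05]
    - [0.02,-0.102,0,0,0,0.0611]
    - [0.023,-0.118,0,0,0,0.0694]
    - [0.025,-0.127,0,0,0,0.0722]
    - [0.025,-0.129,0,0,0,0.0722]
    - [0.025,-0.129,0,0,0,0.0722]
    - [0.025,-0.129,0,0,0,0.0722]

```text
time: 6.15
tool_pos: [498.9, 221.1, 265.0]
tool_rot: [0.0, 0.999, -0.042, 0.0]
wrist_force: [0.6, -0.5, -1.2]
opening: 15.6
gripper_force: 50.0
```

```bash
python3 - <<'E'
from h import *
s=ctrl.get_state();p,d=ctrl.get_image("wrist");cv2.imwrite("pics/w2.png",p[:,:,::-1]);np.save("pics/w2.npy",d);np.save("pics/w2s.npy",s,allow_pickle=True)
print(s["q"].round(2),s["tool_pos"],s["tool_rot"],s["wrist_force"])
E
```

```text
[-0.89  0.64  0.68  1.8  -0.5   0.88 -1.64] [498.92643114 221.08705979 264.97504419] [ 1.55248442e-04  9.99118321e-01 -4.19824714e-02  1.68474597e-04] [ 0.62933985 -0.54167652 -1.15146407]
```

View pics/w2.png

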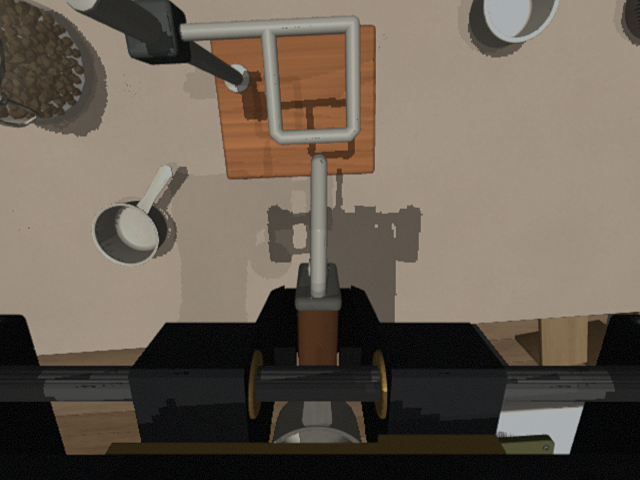

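The eye's front bar runs from (277,138) to (354,135). The hook nose is at (319,158), just short of it.

```bash
python3 - <<'E'
from h import *
s=np.load("pics/w2s.npy",allow_pickle=True).item();d=np.load("pics/w2.npy");C=cam("wrist",s)
K,R,o=C
def pt(u,v):
    o_,r=ray(C,u,v);z=np.min(d[v-1:v+2,u-1:u+2][d[v-1:v+2,u-1:u+2]>0]);return o_+r*z
print("bar top:");B=[pt(u,int(round(138-3*(u-277)/77))) for u in(285,295,305,316,325,335,345)];print(np.round(B,1))
print("sides",np.round([pt(270,60),pt(273,100),pt(353,60),pt(353,100)],1))
print("hook top",np.round([pt(319,v) for v in(165,185,205,225,250)],1))
print("nose",pt(319,160))
for z in(200,204,208):
    a,b=plane(C,277,138,z),plane(C,354,135,z);print(z,a.round(1),b.round(1),np.hypot(*(a-b)[:2]))
E
```

```text
bar top:
[[574.1 233.4 209.7]
 [574.2 227.8 209.9]
 [573.7 222.3 209. ]
 [573.7 216.1 209. ]
 [573.3 211.1 209.8]
 [572.8 205.5 209.2]
 [572.9 200.  209.8]]
sides [[613.7 236.9 209.7]
 [594.2 237.6 210. ]
 [610.1 193.7 210. ]
 [590.7 194.6 209.5]]
hook top [[566.4 215.4 286.6]
 [559.8 215.9 289.8]
 [553.3 216.5 292.6]
 [547.1 217.  295.9]
 [538.1 217.7 296.5]]
nose [568.01990851 215.25369935 285.90939189]
200 [574.2 239.  200. ] [572.1 194.  200. ] 44.98449807502117
204 [574.3 238.5 204. ] [572.3 194.4 204. ] 44.1334628107888
208 [574.4 238.1 208. ] [572.4 194.8 208. ] 43.282427546556434
```

Scaled: 48 mm is 0.048, 36.5 mm is 0.0365, -2.3 degrees is -0.0064.

Request:
step_arm:
  deltas:
    - [0.006,0,0,0,0,-0.0014]
    - [0.015,0,0,0,0,-0.0028]
    - [0.025,0,0,0,0,-0.0056]
    - [0.033,0,0.004,0,0,-0.0064]
    - [0.0365,0,0.014,0,0,-0.0064]
    - [0.0365,0,0.026,0,0,-0.0064]
    - [0.0365,0,0.038,0,0,-0.0064]
    - [0.0365,0,0.045,0,0,-0.0064]
    - [0.0365,0,0.048,0,0,-0.0064]
    - [0.0365,0,0.048,0,0,-0.0064]

```text
time: 7.2
tool_pos: [534.6, 219.4, 216.2]
tool_rot: [0.0, 1.0, -0.021, -0.0]
wrist_force: [0.9, -0.6, -1.2]
opening: 15.2
gripper_force: 50.0
```

```bash
python3 - <<'E'
from h import *
for i in range(3):
    p,d=ctrl.get_image("wrist" if i else "side");s=ctrl.get_state();print(s["tool_pos"],s["wrist_force"],s["torque"])
    if i==0: cv2.imwrite("pics/s3.png",p[:,:,::-1])
E
```

```text
[535.01209108 219.46277197 216.73965907] [ 1.14984368 -0.11802086 -0.59067365] [ 0.05015491  0.09123268 -0.00010752]
[535.21740542 219.46371276 217.00829617] [ 0.28574379 -0.18484161 -1.46739384] [-0.03531584  0.12837962 -0.03917179]
[535.34762311 219.50580236 217.18878807] [-0.17590374 -0.67656393 -0.85372681] [0.0142348  0.0597653  0.01740519]
```

Scaled: 8 mm is 0.008, 7.5 mm is 0.0075.

Request:
step_arm:
  deltas:
    - [0,0,0.001,0,0,0]
    - [0,0,0.002,0,0,0]
    - [0,0,0.003,0,0,0]
    - [0,0,0.004,0,0,0]
    - [0,0,0.005,0,0,0]
    - [0,0,0.006,0,0,0]
    - [0,0,0.007,0,0,0]
    - [0,0,0.0075,0,0,0]
    - [0,0,0.008,0,0,0]
    - [0,0,0.008,0,0,0]

```text
time: 8.35
tool_pos: [535.0, 219.4, 208.7]
tool_rot: [-0.0, 1.0, -0.021, -0.0]
wrist_force: [-0.1, 0.3, -0.4]
opening: 15.1
gripper_force: 50.0
```

Scaled: 2 mm is 0.002, 1.8 mm is 0.0018.

Request:
step_arm:
  deltas:
    - [0,0,0.0003,0,0,0]
    - [0,0,0.0006,0,0,0]
    - [0,0,0.0009,0,0,0]
    - [0,0,0.0012,0,0,0]
    - [0,0,0.0015,0,0,0]
    - [0,0,0.0018,0,0,0]
    - [0,0,0.002,0,0,0]
    - [0,0,0.002,0,0,0]
    - [0,0,0.002,0,0,0]
    - [0,0,0.002,0,0,0]

```text
time: 9.35
tool_pos: [535.1, 219.4, 206.7]
tool_rot: [-0.0, 1.0, -0.021, 0.0]
wrist_force: [0.6, -0.4, -0.7]
opening: 15.3
gripper_force: 50.0
```

Scaled: 1.5 mm is 0.0015, 1.2 mm is 0.0012.

Request:
step_arm:
  deltas:
    - [0,0,0.0003,0,0,0]
    - [0,0,0.0006,0,0,0]
    - [0,0,0.0009,0,0,0]
    - [0,0,0.0012,0,0,0]
    - [0,0,0.0015,0,0,0]
    - [0,0,0.0015,0,0,0]
    - [0,0,0.0015,0,0,0]
    - [0,0,0.0015,0,0,0]
    - [0,0,0.0015,0,0,0]
    - [0,0,0.0015,0,0,0]

```text
time: 10.35
tool_pos: [535.0, 219.4, 205.2]
tool_rot: [-0.0, 1.0, -0.021, 0.0]
wrist_force: [0.1, 0.4, -1.9]
opening: 14.9
gripper_force: 50.0
```

Scaled: 1.5 mm is 0.0015, 1.2 mm is 0.0012.

Request:
step_arm:
  deltas:
    - [0,0,0.0003,0,0,0]
    - [0,0,0.0006,0,0,0]
    - [0,0,0.0009,0,0,0]
    - [0,0,0.0012,0,0,0]
    - [0,0,0.0015,0,0,0]
    - [0,0,0.0015,0,0,0]
    - [0,0,0.0015,0,0,0]
    - [0,0,0.0015,0,0,0]
    - [0,0,0.0015,0,0,0]
    - [0,0,0.0015,0,0,0]

```text
time: 11.35
tool_pos: [535.0, 219.4, 203.7]
tool_rot: [-0.0, 1.0, -0.021, -0.0]
wrist_force: [-1.6, 0.3, 1.4]
opening: 15.1
gripper_force: 50.0
```

First touch is between 205.2 and 203.7: the force rose by about 2.4 N, as the gate spring should. I'll press on and keep watching it.

Scaled: 8 mm is 0.008, 7 mm is 0.007.

Request:
step_arm:
  deltas:
    - [0,0,0.001,0,0,0]
    - [0,0,0.002,0,0,0]
    - [0,0,0.003,0,0,0]
    - [0,0,0.004,0,0,0]
    - [0,0,0.005,0,0,0]
    - [0,0,0.006,0,0,0]
    - [0,0,0.007,0,0,0]
    - [0,0,0.008,0,0,0]
    - [0,0,0.008,0,0,0]
    - [0,0,0.008,0,0,0]

```text
time: 12.35
tool_pos: [535.6, 219.4, 195.9]
tool_rot: [-0.0, 1.0, -0.021, 0.001]
wrist_force: [0.3, -0.8, 3.8]
opening: 15.2
gripper_force: 50.0
```

Scaled: 5 mm is 0.005, 4 mm is 0.004.

Request:
step_arm:
  deltas:
    - [0,0,0.001,0,0,0]
    - [0,0,0.002,0,0,0]
    - [0,0,0.003,0,0,0]
    - [0,0,0.004,0,0,0]
    - [0,0,0.005,0,0,0]
    - [0,0,0.005,0,0,0]
    - [0,0,0.005,0,0,0]
    - [0,0,0.005,0,0,0]
    - [0,0,0.005,0,0,0]
    - [0,0,0.005,0,0,0]

```text
time: 13.35
tool_pos: [534.5, 219.4, 190.6]
tool_rot: [-0.0, 1.0, -0.021, -0.001]
wrist_force: [-2.6, 0.9, 2.2]
opening: 15.3
gripper_force: 50.0
```

```bash
python3 - <<'E'
from h import *
s=ctrl.get_state();p,d=ctrl.get_image("wrist");C=cam("wrist",s)
q,_=ctrl.get_image("side")
a=cv2.resize(p[60:360,170:470],(400,400));b=cv2.resize(q[120:200,270:350],(400,400),interpolation=cv2.INTER_CUBIC)
cv2.imwrite("pics/w4.png",np.hstack([a,b])[:,:,::-1])
print(s["tool_pos"],s["wrist_force"],ctrl.get_state()["wrist_force"])
def pt(u,v):
    o_,r=ray(C,u,v);w=d[v-1:v+2,u-1:u+2];return o_+r*np.min(w[w>0])
print("hook top-tcp",np.round([pt(319,v)-s["tool_pos"] for v in(165,185,205,225,250)],1))
E
```

```text
[534.52862713 219.44156514 190.55899563] [-2.55119019  0.91148395  2.17413775] [-2.39225327 -0.64029626  2.18446717]
hook top-tcp [[67.7 -2.9 22.2]
 [61.3 -2.6 26. ]
 [54.8 -2.4 28.2]
 [48.4 -2.1 31.1]
 [39.7 -1.8 32.4]]
```

View pics/w4.png

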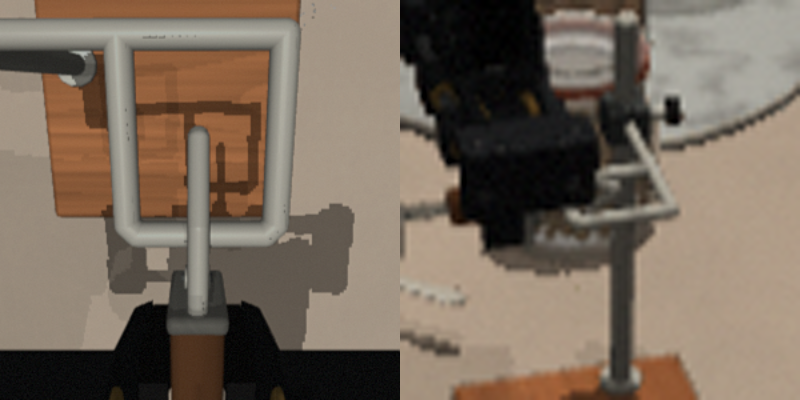

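The grasp hasn't slipped: the hook's height relative to the TCP is unchanged. The bar is about 14 mm into the gate, under the hook inside the loop. I'll go 3 mm further, then draw back.

Scaled: 2.8 mm is 0.0028, 2 mm is 0.002.

Request:
step_arm:
  deltas:
    - [0,0,0.001,0,0,0]
    - [0,0,0.002,0,0,0]
    - [0,0,0.0028,0,0,0]
    - [0,0,0.0028,0,0,0]
    - [0,0,0.0028,0,0,0]
    - [0,0,0.0028,0,0,0]
    - [0,0,0.0028,0,0,0]
    - [0,0,0.0028,0,0,0]
    - [0,0,0.0028,0,0,0]
    - [0,0,0.0028,0,0,0]

```text
time: 14.45
tool_pos: [535.0, 219.4, 187.9]
tool_rot: [-0.0, 1.0, -0.021, 0.0]
wrist_force: [-1.2, 0.0, 3.3]
opening: 15.1
gripper_force: 50.0
```

Scaled: -8 mm is -0.008, -7 mm is -0.007.

Request:
step_arm:
  deltas:
    - [-0.001,0,0,0,0,0]
    - [-0.002,0,0,0,0,0]
    - [-0.003,0,0,0,0,0]
    - [-0.004,0,0,0,0,0]
    - [-0.005,0,0,0,0,0]
    - [-0.006,0,0,0,0,0]
    - [-0.007,0,0,0,0,0]
    - [-0.008,0,0,0,0,0]
    - [-0.008,0,0,0,0,0]
    - [-0.008,0,0,0,0,0]

```text
time: 15.45
tool_pos: [526.5, 219.8, 187.7]
tool_rot: [0.0, 1.0, -0.021, -0.001]
wrist_force: [-1.8, -1.1, 1.6]
opening: 15.3
gripper_force: 50.0
```

Scaled: -7 mm is -0.007, -6.5 mm is -0.0065.

Request:
step_arm:
  deltas:
    - [-0.001,0,0,0,0,0]
    - [-0.002,0,0,0,0,0]
    - [-0.003,0,0,0,0,0]
    - [-0.004,0,0,0,0,0]
    - [-0.005,0,0,0,0,0]
    - [-0.006,0,0,0,0,0]
    - [-0.0065,0,0,0,0,0]
    - [-0.007,0,0,0,0,0]
    - [-0.007,0,0,0,0,0]
    - [-0.007,0,0,0,0,0]

```text
time: 16.45
tool_pos: [520.2, 220.0, 187.9]
tool_rot: [-0.0, 1.0, -0.021, 0.0]
wrist_force: [1.2, -0.0, -1.4]
opening: 15.2
gripper_force: 50.0
```

Scaled: -2 mm is -0.002, -1.5 mm is -0.0015.

Request:
step_arm:
  deltas:
    - [-0.0005,0,0,0,0,0]
    - [-0.001,0,0,0,0,0]
    - [-0.0015,0,0,0,0,0]
    - [-0.002,0,0,0,0,0]
    - [-0.002,0,0,0,0,0]
    - [-0.002,0,0,0,0,0]
    - [-0.002,0,0,0,0,0]
    - [-0.002,0,0,0,0,0]
    - [-0.002,0,0,0,0,0]
    - [-0.002,0,0,0,0,0]

```text
time: 17.45
tool_pos: [518.5, 220.1, 188.1]
tool_rot: [-0.0, 1.0, -0.021, 0.0]
wrist_force: [3.0, 0.7, 1.3]
opening: 15.2
gripper_force: 50.0
```

```bash
python3 - <<'E'
from h import *
for i in range(4):
    s=ctrl.get_state();p,d=ctrl.get_image("scene" if i else "wrist");print(s["tool_pos"].round(1),s["wrist_force"].round(1))
    if i<2: (lambda a:cv2.imwrite(f"pics/x{i}.png",a))(cv2.resize(p[130:190,230:310] if i else p[60:360,170:470],(400,300) if i else (400,400),interpolation=cv2.INTER_CUBIC)[:,:,::-1])
a=cv2.imread("pics/x0.png");b=np.vstack([cv2.imread("pics/x1.png"),np.zeros((100,400,3),np.uint8)]);cv2.imwrite("pics/x.png",np.hstack([a,b]))
E
```

```text
[518.5 220.1 188.1] [3.  0.7 1.3]
[518.5 220.1 188.1] [3.  0.5 1.3]
[518.5 220.1 188.1] [ 3.8 -0.7  0.9]
[518.5 220.1 188.1] [ 4.  -0.2 -0.1]
```

View pics/x.png

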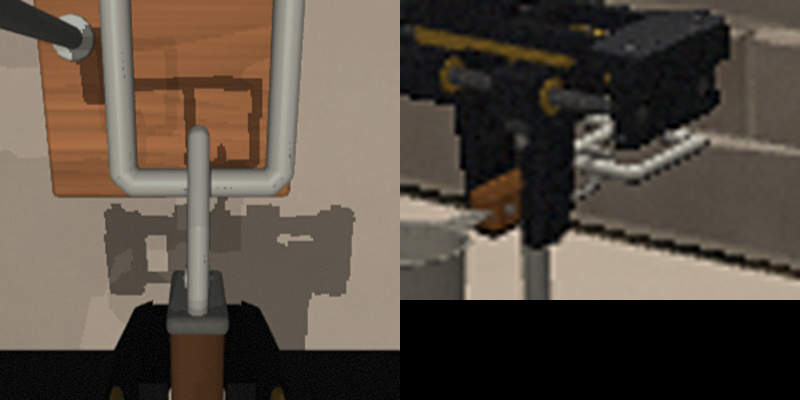

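The bar sits in the nose of the hook: pulling back gives about 3–4 N, with no gate load left. I'll relax the pull by 1.5 mm, then let go and rise clear.

Scaled: 1.5 mm is 0.0015, 1 mm is 0.001.

Request:
step_arm:
  deltas:
    - [0.0005,0,0,0,0,0]
    - [0.001,0,0,0,0,0]
    - [0.0015,0,0,0,0,0]
    - [0.0015,0,0,0,0,0]
    - [0.0015,0,0,0,0,0]
    - [0.0015,0,0,0,0,0]
    - [0.0015,0,0,0,0,0]
    - [0.0015,0,0,0,0,0]
    - [0.0015,0,0,0,0,0]
    - [0.0015,0,0,0,0,0]

```text
time: 18.65
tool_pos: [519.4, 220.1, 187.8]
tool_rot: [0.0, 1.0, -0.021, -0.0]
wrist_force: [0.1, -0.6, 1.3]
opening: 15.5
gripper_force: 50.0
```

Request:
step_arm:
  deltas:
    - [0,0,0,0,0,0]
    - [0,0,0,0,0,0]
    - [0,0,0,0,0,0]
    - [-0.005,0,-0.03,0,0,0]
    - [-0.01,0,-0.07,0,0,0]
    - [-0.02,0,-0.11,0,0,0]
    - [-0.04,0,-0.145,0,0,0]
    - [-0.065,0,-0.165,0,0,0]
    - [-0.09,0,-0.18,0,0,0]
    - [-0.11,0,-0.19,0,0,0]
  hand: 0.7

```text
time: 19.65
tool_pos: [408.7, 224.7, 379.0]
tool_rot: [-0.001, 1.0, -0.021, 0.0]
wrist_force: [0.1, 0.3, -0.4]
opening: 61.6
gripper_force: 0.0
```

Scaled: -20 mm is -0.02, -10 mm is -0.01.

Request:
step_arm:
  deltas:
    - [-0.01,0,0,0,0,0]
    - [-0.02,0,0,0,0,0]
    - [-0.02,0,0,0,0,0]
    - [-0.02,0,0,0,0,0]
    - [-0.02,0,0,0,0,0]
    - [-0.02,0,0,0,0,0]
    - [-0.02,0,0,0,0,0]
    - [-0.02,0,0,0,0,0]
    - [-0.02,0,0,0,0,0]
    - [-0.02,0,0,0,0,0]

```text
time: 20.65
tool_pos: [389.7, 225.5, 377.9]
tool_rot: [-0.0, 1.0, -0.021, 0.0]
wrist_force: [-0.4, -0.3, -0.2]
opening: 61.6
gripper_force: 0.0
```

```bash
python3 - <<'E'
from h import *
o=[]
for n in("side","scene"):
    p,d=ctrl.get_image(n);cr=p[110:260,250:400] if n=="side" else p[110:260,210:360]
    o.append(cv2.resize(cr,(400,400),interpolation=cv2.INTER_CUBIC))
cv2.imwrite("pics/y.png",np.hstack(o)[:,:,::-1]);print(ctrl.get_state()["tool_pos"])
E
```

```text
[389.68303235 225.58110281 377.93938697]
```

View pics/y.png

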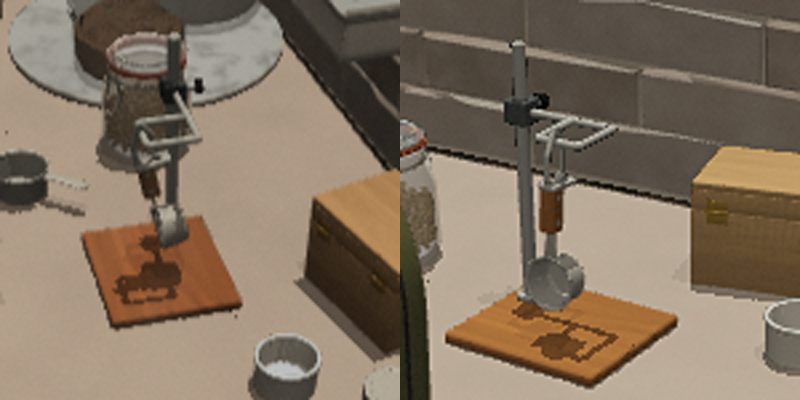

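The scoop hangs from the bar, cup lowest. I'll wait about 9 s for it to settle, then compare frames.

Request:
step_arm:
  deltas:
    - [0,0,0,0,0,0]
    - [0,0,0,0,0,0]
    - [0,0,0,0,0,0]
    - [0,0,0,0,0,0]
    - [0,0,0,0,0,0]
    - [0,0,0,0,0,0]
    - [0,0,0,0,0,0]
    - [0,0,0,0,0,0]
    - [0,0,0,0,0,0]
    - [0,0,0,0,0,0]

```text
time: 21.75
tool_pos: [389.7, 225.6, 377.9]
tool_rot: [-0.0, 1.0, -0.021, 0.0]
wrist_force: [0.1, -0.3, 0.6]
opening: 62.2
gripper_force: 0.0
```

Request:
step_arm:
  deltas:
    - [0,0,0,0,0,0]
    - [0,0,0,0,0,0]
    - [0,0,0,0,0,0]
    - [0,0,0,0,0,0]
    - [0,0,0,0,0,0]
    - [0,0,0,0,0,0]
    - [0,0,0,0,0,0]
    - [0,0,0,0,0,0]
    - [0,0,0,0,0,0]
    - [0,0,0,0,0,0]

```text
time: 22.75
tool_pos: [389.7, 225.6, 377.9]
tool_rot: [-0.0, 1.0, -0.021, 0.0]
wrist_force: [0.1, -0.2, -0.3]
opening: 61.9
gripper_force: 0.0
```

Request:
step_arm:
  deltas:
    - [0,0,0,0,0,0]
    - [0,0,0,0,0,0]
    - [0,0,0,0,0,0]
    - [0,0,0,0,0,0]
    - [0,0,0,0,0,0]
    - [0,0,0,0,0,0]
    - [0,0,0,0,0,0]
    - [0,0,0,0,0,0]
    - [0,0,0,0,0,0]
    - [0,0,0,0,0,0]

```text
time: 23.75
tool_pos: [389.7, 225.6, 377.9]
tool_rot: [-0.0, 1.0, -0.021, 0.0]
wrist_force: [0.6, 0.4, -0.2]
opening: 61.5
gripper_force: 0.0
```

Request:
step_arm:
  deltas:
    - [0,0,0,0,0,0]
    - [0,0,0,0,0,0]
    - [0,0,0,0,0,0]
    - [0,0,0,0,0,0]
    - [0,0,0,0,0,0]
    - [0,0,0,0,0,0]
    - [0,0,0,0,0,0]
    - [0,0,0,0,0,0]
    - [0,0,0,0,0,0]
    - [0,0,0,0,0,0]

```text
time: 24.75
tool_pos: [389.7, 225.6, 377.9]
tool_rot: [-0.0, 1.0, -0.021, 0.0]
wrist_force: [0.9, -0.6, 0.6]
opening: 61.5
gripper_force: 0.0
```

Request:
step_arm:
  deltas:
    - [0,0,0,0,0,0]
    - [0,0,0,0,0,0]
    - [0,0,0,0,0,0]
    - [0,0,0,0,0,0]
    - [0,0,0,0,0,0]
    - [0,0,0,0,0,0]
    - [0,0,0,0,0,0]
    - [0,0,0,0,0,0]
    - [0,0,0,0,0,0]
    - [0,0,0,0,0,0]

```text
time: 25.75
tool_pos: [389.7, 225.6, 377.9]
tool_rot: [-0.0, 1.0, -0.021, 0.0]
wrist_force: [-0.4, -0.2, 1.0]
opening: 61.7
gripper_force: 0.0
```

Request:
step_arm:
  deltas:
    - [0,0,0,0,0,0]
    - [0,0,0,0,0,0]
    - [0,0,0,0,0,0]
    - [0,0,0,0,0,0]
    - [0,0,0,0,0,0]
    - [0,0,0,0,0,0]
    - [0,0,0,0,0,0]
    - [0,0,0,0,0,0]
    - [0,0,0,0,0,0]
    - [0,0,0,0,0,0]

```text
time: 26.75
tool_pos: [389.7, 225.6, 377.9]
tool_rot: [-0.0, 1.0, -0.021, 0.0]
wrist_force: [-0.7, 0.4, -0.6]
opening: 61.3
gripper_force: 0.0
```

Request:
step_arm:
  deltas:
    - [0,0,0,0,0,0]
    - [0,0,0,0,0,0]
    - [0,0,0,0,0,0]
    - [0,0,0,0,0,0]
    - [0,0,0,0,0,0]
    - [0,0,0,0,0,0]
    - [0,0,0,0,0,0]
    - [0,0,0,0,0,0]
    - [0,0,0,0,0,0]
    - [0,0,0,0,0,0]

```text
time: 27.75
tool_pos: [389.7, 225.6, 377.9]
tool_rot: [-0.0, 1.0, -0.021, 0.0]
wrist_force: [0.2, 1.0, -0.2]
opening: 61.7
gripper_force: 0.0
```

Request:
step_arm:
  deltas:
    - [0,0,0,0,0,0]
    - [0,0,0,0,0,0]
    - [0,0,0,0,0,0]
    - [0,0,0,0,0,0]
    - [0,0,0,0,0,0]
    - [0,0,0,0,0,0]
    - [0,0,0,0,0,0]
    - [0,0,0,0,0,0]
    - [0,0,0,0,0,0]
    - [0,0,0,0,0,0]

```text
time: 28.75
tool_pos: [389.7, 225.6, 377.9]
tool_rot: [-0.0, 1.0, -0.021, 0.0]
wrist_force: [0.5, 1.0, -0.4]
opening: 62.0
gripper_force: 0.0
```

Request:
step_arm:
  deltas:
    - [0,0,0,0,0,0]
    - [0,0,0,0,0,0]
    - [0,0,0,0,0,0]
    - [0,0,0,0,0,0]
    - [0,0,0,0,0,0]
    - [0,0,0,0,0,0]
    - [0,0,0,0,0,0]
    - [0,0,0,0,0,0]
    - [0,0,0,0,0,0]
    - [0,0,0,0,0,0]

```text
time: 29.75
tool_pos: [389.7, 225.6, 377.9]
tool_rot: [-0.0, 1.0, -0.021, 0.0]
wrist_force: [-0.3, 0.1, -0.5]
opening: 61.8
gripper_force: 0.0
```

```bash
python3 - <<'E'
from h import *
f=[ctrl.get_image("scene")[0][110:260,210:360].astype(int) for _ in range(9)]
print(ctrl.get_state()["time"],[int((np.abs(a-f[0]).max(2)>25).sum()) for a in f])
q=ctrl.get_image("side")[0][110:260,250:400]
cv2.imwrite("pics/z.png",np.hstack([cv2.resize(a.astype(np.uint8),(400,400),interpolation=cv2.INTER_CUBIC) for a in(q,f[-1])])[:,:,::-1])
E
```

```text
30.2 [0, 0, 0, 0, 0, 0, 0, 0, 0]
```

View pics/z.png

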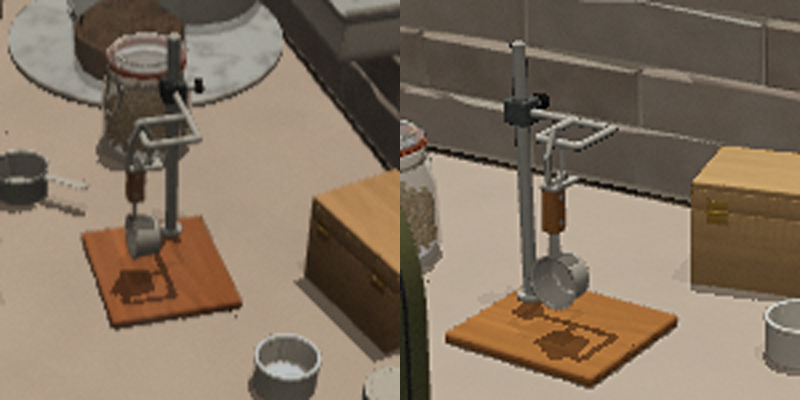

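The scoop hangs still from the front bar: no pixels changed across nine frames.

```bash
python3 -c "
from bench import ctrl
print(ctrl.job_done())"
```

```text
the job is handed in; nothing more can be done
None
```

The scoop hangs still from the eye's front bar, the robot is well clear, and the job was handed in at about 30 s; wrist forces read at the end of each step stayed under about 5 N, though I inferred the gate snapping shut from its spring load disappearing rather than seeing it.

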